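Add a keyed slotted mass to the dead-weight stand

TASK

Take the large slotted mass from the wooden storage block, slide it sideways onto the stem of the dead-weight stand, above the masses already there and under the stem's head, and turn it under light pressure until its slot points away from the slot of the mass just below and it drops fully home over the keys, lying flat; stop turning as soon as it drops, and let go. Never press or twist it hard: the spring spindle must stay well off its bottom stop and stem and keys must not be strained; leave the small mass, the timer and the forceps where they are.

Things in the scene. Friction and masses are not known exactly. Their poses are not given: they have to be found in the camera images.
- large_mass: Larger of two loose grey steel slotted masses: disc 60 mm diameter, 14 mm thick, about 0.28 kg. Origin: centre of its underside, z up, slot along its own +x. Lies round a stub peg on the storage block; grip its rim either side of the slot, lift straight up. On top 3 radial keys like those of the loaded masses. Seats on those one way only: slot half a turn from the slot below, within 4 degrees.
- slot_mouth (a point): Point on the large mass: middle of the mouth of its slot, at the rim, level with its underside. The slot is 10 mm wide, runs from here to 5 mm past the disc's centre, flared to 18 mm in the last 5 mm at the rim. The underside has 3 radial keyways, 8 mm wide, 4 mm deep, open to the rim, at 50, 140 and 300 degrees counter-clockwise from the slot (from above), to take the keys of the mass below.
- stem_top (a point): Top centre of the stem's head, 132 mm above the worktop while the spindle reads 0; it sinks with the spindle. Stem 8 mm diameter; head 18 mm diameter, 8 mm thick, so masses can only go on sideways, in the 28 mm between the loaded masses and the head. A mass fully home has its origin 36 mm below this point; lying on the keys, 32 mm below.
- loaded_top (a point): On the stem axis, level with the top of the masses already loaded: two more of the large kind, on a 66 mm pan, 96 mm above the worktop. 3 keys stand 4 mm up from it, 5 mm wide, 15 to 26 mm from the axis, unevenly spaced. They turn with the pan, stiffly (0.9 N m); its angle is not measured: a mass slid in with slot along the stand's +x must be turned 0.4 to 1.2 rad counter-clockwise (from above).
- spindle (a joint): How far the spring spindle is pressed down, m: 0 at the start, bottom stop at 0.016, not to pass 0.013. Spring 1 N per mm with an oil damper (90 N s/m); the large mass alone presses it 2 to 3.5 mm down. When a mass held down on the keys drops over them, the spindle springs back up to 4 mm under it and the upward force on the tool falls by as many newtons.
- stand: Dead-weight stand, fixed: base plate 130 x 120 mm, 16 mm high, spring housing 50 mm diameter, small scale post 82 mm high 54 mm off on its +y side. Origin: centre of its underside, on the stem axis; its -x side is its front, towards the robot. At its left, 0.13 m or more from the stem, stands a white centrifuge 0.2 m high, between the arm's start and the work: swing the arm over or round it.
- block: Wooden storage block, fixed: foot 165 x 70 x 6 mm, body 165 x 40 mm with its top 24 mm above the worktop, and two stub pegs 6 mm in diameter, 7.5 mm high, 38 mm either side of the middle along its x axis; each peg stands in the slot of a mass, at its centre. Origin: centre of its underside. The slots point roughly along its +x.
- small_mass: Smaller slotted mass, not needed: disc 44 mm diameter, 10 mm thick, no keys, on the other peg of the block (at either end). Origin: centre of its underside, slot along its +x. Leave it there.
- timer: White desk timer, 32 x 68 x 60 mm, standing behind the work; leave it alone. Origin: centre of its underside.
- forceps: Steel forceps, 124 mm long, 9 mm high, lying in front of the work; leave them alone. Origin: centre of the underside, long axis y.

How it is judged:
By the outcome, as a careful person would: the job done as asked, in the order asked, and still so for the second after the job is handed in, with the robot touching nothing.
It also fails if it takes over 58 s, if anything falls off the work surface, if the arm or the gripper's body presses on something with over 40 N, if the wrist force passes 120 N, or if a joint passes its speed limit or range.

ROBOT

A 6-joint arm with a two-finger parallel gripper is mounted at the origin on a cart in front of the work surface, level with it; the furniture and walls round the work are solid. World frame = base frame: x ahead of the robot, y to its left, z up, the work surface at z = 0. Lengths are in m, angles in rad, forces in N, time in s.
With the tool pointing down it reaches from about 0.35 to 0.85 m from the base axis. Payload 8.1 kg.
Tool frame: the origin (TCP) lies at the very end of the fingers, on their centre line; the grasp point (between the pads) lies 19 mm behind it; z points along the fingers, y is the line along which they close (so a half turn about z gives the same grasp; the last joint's range is limited). The gripper opens to 93 mm and grips with 3 to 60 N. Pads are 15 mm wide; open, the fingers measure 128 mm over their backs; the gripper's body (75 mm by 188 mm) begins 65 mm behind the grasp point.
Start: joints at [-1.258, 0.13, 1.488, -0, 1.523, -0.085], TCP at [0.232, -0.553, 0.219] pointing down, gripper open.
Joint ranges: [-2.96, 2.96], [-0.89, 2.26], [0.02, 2.5], [-1.34, 4.48], [0, 2.73], [-2.66, 2.66]. Speed limits (rad/s): [2.39, 2.39, 2.79, 3.14, 3.14, 3.14].

INTERFACE

Orientations are given as a rotation vector (axis times angle).
In Python, from plant import monitor, eyes, ticket gives the robot as it stands.
- The arm moves only by the tool arm_command, never from a script. Its argument "deltas" is a list that holds one entry, the list of rows, each a list of 6 numbers: the shift along the world's x, y, z in cm, then the turn, a rotation vector about the world's x, y, z in degrees. In form: [[[tx, ty, tz, rx, ry, rz], ...]]. A call has 1 to 12 rows; each row shifts and turns the commanded pose from where the row before left it; what a row does not reach is not made up. A row lasts 1/12 s, in which the tool goes at most 41.7 mm and 7.16 degrees, less where a joint would pass 70% of its speed; a pose out of reach is approached as far as the arm can. A call is refused whole if a number of a shift passes 4.17 or a number of a turn 7.16, either way. A call with a gripper value outside its range is refused whole. "gripper" is the opening, from -1 (shut) to 1 (fully open), set as the call begins (left out, the last holds). The fingers move at their own pace and stop on an object; "squeeze" is the grip in N (left out, the last holds). Time passes only in rows, so rows that do not move let the fingers close. It gives the time, the measured TCP pose, the force, the opening and the grip force at its end, in the units of the state.
- monitor.read_state(): the state, without advancing time (a new reading comes with each control period).
- eyes.read_camera(name): name is "scene" or "top" or "wrist"; returns the picture (400x640x3 uint8, blue, green, red); there is no depth.
- eyes.camera_model(name): a dict with "fx", "fy", "cx", "cy" (pixels), "rvec" (rotation vector, rad) and "tvec" (3), from world to camera coordinates, as OpenCV has them. Camera axes: x right, y down, z forward; pixel columns grow to the right and rows downward; lengths in m; the calibration is good to about 2 mm. A picture is of the moment at which its call begins: read the wrist's pose just before it. camera_model takes no time and is no camera call; for the wrist camera it gives the pose at the moment of the call.
- ticket.close_job(): hands the job in; it is judged then, once.
The state is a dict: "t": time; "q": joint angles; "dq": joint speeds; "joint_torque": joint torques, N m; "tool_pos": TCP position; "orientation": TCP orientation; "force": force on the tool from outside, world axes, zero at the start; "wrist_torque": the same for the moment, N m; "opening": finger opening in m; "gripper_force": force on a finger pad.
Only numpy, scipy, OpenCV 4.12 (cv2) and the standard library are available. Lean on these libraries where they do the work, as an engineer would, in place of code of your own. Each camera call takes 0.05 s, during which the arm holds its last target. There are 200 camera calls.

## Working session

There is one attempt and no reset: what is moved stays moved. The work goes in short steps, Python scripts to look and compute and a tool call to move; the robot and the scene stay as the last step left them, time stands still between calls to the robot, and variables do not carry over. Pictures are saved under pics/ and viewed, at most 10 in all, crops included, and the job is handed in when it is done.

Besides the shell and the picture viewer there is one more tool, called after "Call:" by a JSON object that holds its "op" and its "data". arm_command: Moves the arm, as the interface text tells. Its arguments: {"type":"object","properties":{"deltas":{"type":"array"},"gripper":{"type":"number"},"squeeze":{"type":"number"}},"required":["deltas"]}

```bash
mkdir -p pics; ls
python3 - <<'E'
from plant import monitor, eyes
import cv2
s=monitor.read_state(); print({k:s[k] for k in ('t','tool_pos','orientation','opening','force')})
for n in ('scene','top'):
    im=eyes.read_camera(n); cv2.imwrite(f'pics/{n}0.png',im); print(n,eyes.camera_model(n))
E
```

```text
pics
{'t': 0.0, 'tool_pos': array([ 0.23228378, -0.55259832,  0.21760163]), 'orientation': array([-3.07788852e+00, -6.20399603e-01,  3.15665424e-04]), 'opening': 0.09317458112809958, 'force': array([ 0.15056779,  1.49966239, -0.03693565])}
scene {'fx': 435.7861780401447, 'fy': 435.7861780401447, 'cx': 325.6435540499913, 'cy': 197.8371912890745, 'rvec': array([ 0.90970743, -2.6247548 ,  0.91083181]), 'tvec': array([0.30667419, 0.45955038, 0.64155115])}
top {'fx': 368.4976058341654, 'fy': 368.4976058341654, 'cx': 319.3895082117679, 'cy': 203.93558415858521, 'rvec': array([ 2.09422138, -2.12252684,  0.23690098]), 'tvec': array([-0.17951231,  0.58091775,  0.84333433])}
```

View pics/scene0.png

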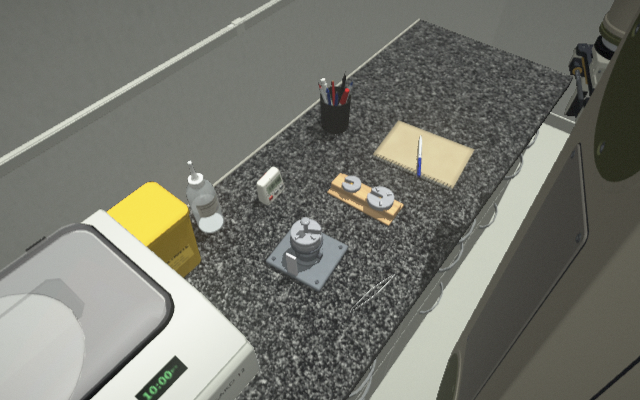

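View pics/top0.png

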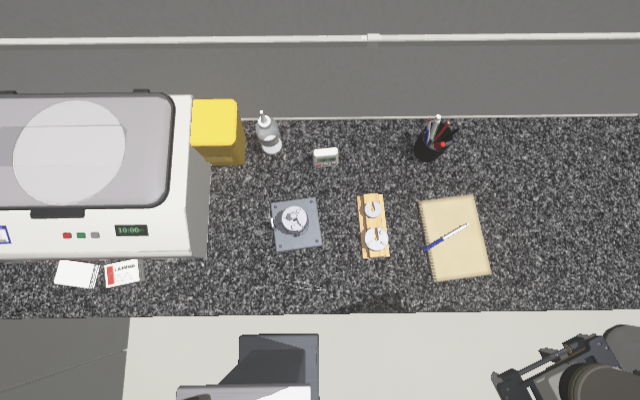

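The scene view shows the stand at about (308,250), the large mass at (381,198), the small mass at (352,185) and the timer at (270,186). In the top view the stem is at (294,219), the large mass at (376,239) and the small mass at (373,209). The arm's start side is clear of the centrifuge.

```bash
cat > h.py <<'E'
import numpy as np, cv2
from scipy.spatial.transform import Rotation as R
def ray(cm,uv,z):
    Rm=R.from_rotvec(cm['rvec']).as_matrix(); t=np.array(cm['tvec'])
    c=-Rm.T@t; d=Rm.T@np.array([(uv[0]-cm['cx'])/cm['fx'],(uv[1]-cm['cy'])/cm['fy'],1])
    return c+d*(z-c[2])/d[2]
def proj(cm,P):
    Rm=R.from_rotvec(cm['rvec']).as_matrix(); p=np.atleast_2d(P)@Rm.T+np.array(cm['tvec'])
    return np.c_[cm['fx']*p[:,0]/p[:,2]+cm['cx'],cm['fy']*p[:,1]/p[:,2]+cm['cy']]
def tri(obs):
    # obs: list of (cm,uv); least-squares intersection
    A=np.zeros((3,3));b=np.zeros(3)
    for cm,uv in obs:
        c=-R.from_rotvec(cm['rvec']).as_matrix().T@np.array(cm['tvec']); d=ray(cm,uv,0)-c; d/=np.linalg.norm(d)
        M=np.eye(3)-np.outer(d,d); A+=M; b+=M@c
    return np.linalg.solve(A,b)
E
python3 - <<'E'
from h import *
from plant import eyes
t=eyes.camera_model('top'); s=eyes.camera_model('scene')
print('large',ray(t,(376,239),.038),ray(s,(381,197),.038)); print('small',ray(t,(373,209),.034),ray(s,(352,184),.034))
print('stand',ray(t,(294,218),.11), tri([(t,(294,217)),(s,(308,224))]))
print('base corners', [ray(t,p,.016).round(3) for p in ((270,198),(317,197),(322,246),(276,250))])
print('block ends',ray(t,(371,194),.024),ray(t,(376,257),.024))
print('timer',ray(t,(326,157),.06),'cup',ray(t,(432,140),.1),'yellow',ray(t,(244,140),.15),'cent',ray(t,(208,240),.2))
a=cv2.imread('pics/top0.png')[185:265,255:400]; b=cv2.imread('pics/scene0.png')[165:290,260:410]
a=cv2.resize(a,None,fx=5,fy=5,interpolation=cv2.INTER_CUBIC)
cv2.imwrite('pics/ctop.png',a)
E
```

```text
large [ 0.49320355 -0.32684533  0.038     ] [ 0.49111263 -0.32389255  0.038     ]
small [ 0.57018319 -0.32346634  0.034     ] [ 0.56517271 -0.31754583  0.034     ]
stand [ 0.53568309 -0.12775308  0.11      ] [ 0.53581625 -0.12868871  0.11541143]
base corners [array([ 0.607, -0.059,  0.016]), array([ 0.608, -0.182,  0.016]), array([ 0.48 , -0.193,  0.016]), array([ 0.471, -0.076,  0.016])]
block ends [ 0.61197203 -0.32163843  0.024     ] [ 0.44987592 -0.32695786  0.024     ]
timer [ 0.70152398 -0.20584698  0.06      ] cup [ 0.72799377 -0.46630574  0.1       ] yellow [ 0.71295568 -0.01460923  0.15      ] cent [0.47596448 0.04166787 0.2       ]
```

View pics/ctop.png

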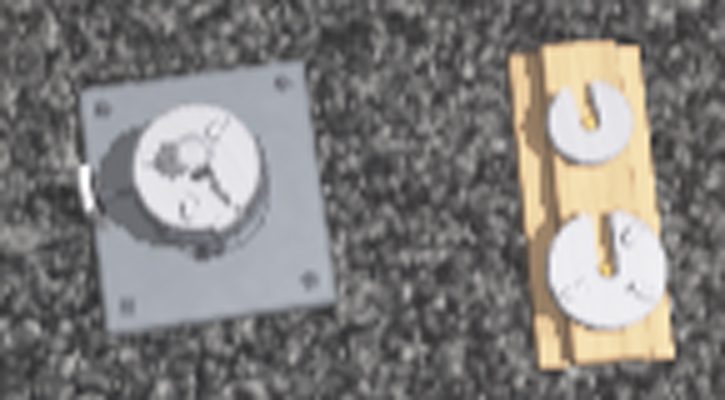

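The crop shows the loaded mass's slot pointing to the lower right from (200,170), which is about 218° in the world. The keys at (215,130), (155,158) and (185,210) agree with that. The large mass is at (606,268) with its slot pointing up, about world +x, and the stand yaw is about +7°. I'll move above the large mass to look closer.

Call:
{"op": "arm_command", "data": {"deltas": [[[1.0,0.9,0,0,0,-1],[2.2,1.9,0,0,0,-1.6],[2.4,2.1,0,0,0,-1.6],[2.4,2.1,0,0,0,-1.6],[2.4,2.1,0,0,0,-1.6],[2.4,2.1,0,0,0,-1.6],[2.4,2.1,0,0,0,-1.6],[2.4,2.1,0,0,0,-1.6],[2.4,2.1,0,0,0,-1.6],[2.4,2.1,0,0,0,-1.6],[2.2,1.9,0,0,0,-1.6],[1.3,1.2,0,0,0,-1.4]]], "gripper": 1}}

```text
t: 1.1
tool_pos: [0.4932, -0.3237, 0.2181]
orientation: [-3.138, -0.121, 0.0]
force: [-0.4, -0.3, 0.2]
opening: 0.0929
gripper_force: 0.0
```

Run:
```python
from plant import monitor, eyes
from h import *
s=monitor.read_state(); cm=eyes.camera_model('wrist'); im=eyes.read_camera('wrist'); cv2.imwrite('pics/w1.png',im)
import pickle; pickle.dump((s,cm),open('w1.pkl','wb'))
Rm=R.from_rotvec(s['orientation']).as_matrix(); print(s['t'],s['tool_pos'],np.degrees(np.arctan2(Rm[1],Rm[0])),Rm[:,2],s['q'],cm)
print(proj(cm,[[.492,-.326,.038],[.536,-.128,.1],s['tool_pos']]))
```

```text
1.1 [ 0.49318848 -0.32368505  0.21808831] [  4.40906999 -85.59093269  96.44215447] [-1.28894341e-04  1.14153652e-03 -9.99999340e-01] [-6.68223828e-01  1.04279395e-01  1.51736927e+00  8.17179872e-04
  1.52075246e+00  8.25578526e-01] {'fx': 350.7407525097609, 'fy': 350.7407525097609, 'cx': 322.9035998592299, 'cy': 195.79583490000186, 'rvec': array([-2.15696693,  1.99532395,  0.26526069]), 'tvec': array([-0.36169532,  0.41887795,  0.51205547])}
[[324.28975747 175.57500051]
 [ 80.7431237  118.39402625]
 [320.72249649 244.5889008 ]]
```

View pics/w1.png

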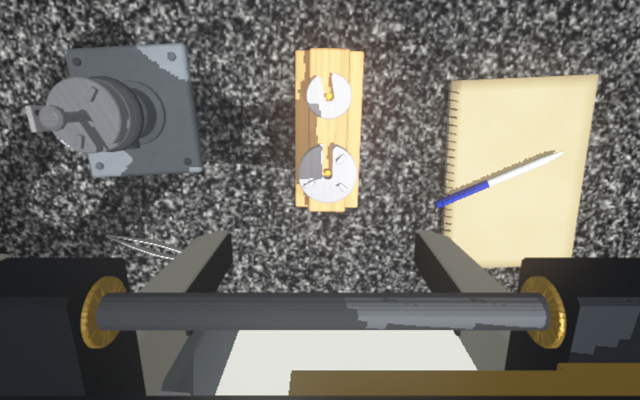

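The wrist view shows the large mass at (328,173) with its slot pointing up, the stand head at (48,118) and the loaded disc near (90,115). The stand's base bolts are at (171,57), (187,165) and (100,167). Next I'll measure these by segmentation and a zoomed crop.

Run:
```python
from h import *
import pickle
s,cm=pickle.load(open('w1.pkl','rb')); im=cv2.imread('pics/w1.png')
hsv=cv2.cvtColor(im,cv2.COLOR_BGR2HSV)
m=((hsv[...,1]<45)&(hsv[...,2]>120)).astype(np.uint8)
m=cv2.morphologyEx(m,cv2.MORPH_OPEN,np.ones((3,3)))
n,l,st,ce=cv2.connectedComponentsWithStats(m)
for i in range(1,n):
    x,y,w,h,a=st[i]
    if 290<x<370 and 60<y<215 and a>200:
        c=cv2.findContours((l==i).astype(np.uint8),0,2)[0][0][:,0]
        z=.038 if y>120 else .034
        P=np.array([ray(cm,p,z)[:2] for p in c]); r=.03 if y>120 else .022
        (cx,cy),rr=cv2.minEnclosingCircle(P.astype(np.float32)); print(st[i],'centre',cx,cy,rr)
        g=P.mean(0); print(' centroid',g,'slot ang',np.degrees(np.arctan2(cy-g[1],cx-g[0])))
w=((hsv[...,1]>60)&(hsv[...,0]>8)&(hsv[...,0]<28)&(hsv[...,2]>90)).astype(np.uint8); w[:,:280]=0; w[:,375:]=0; w[225:]=0
pts=np.argwhere(w)[:,::-1]; P=np.array([ray(cm,p,.024)[:2] for p in pts]); r=cv2.minAreaRect(P.astype(np.float32)); print('block',r)
B=np.array([ray(cm,p,.016)[:2] for p in ((171,57),(187,165),(100,167))]); print(B,'edge angs',np.degrees(np.arctan2(*(B[0]-B[1])[::-1])),np.degrees(np.arctan2(*(B[2]-B[1])[::-1])),'centre',(B[0]+B[2])/2)
cv2.imwrite('pics/c2.png',cv2.resize(im[30:180,20:210],None,fx=4,fy=4,interpolation=cv2.INTER_CUBIC))
```

```text
[363  69  38  24 397] centre 0.5882821083068848 -0.37291255593299866 0.019742174074053764
 centroid [ 0.58907135 -0.37023242] slot ang -106.40847813653637
[ 306   73   46   46 1411] centre 0.5698859095573425 -0.3239796757698059 0.02209150604903698
 centroid [ 0.57067675 -0.32404641] slot ang 175.1768108477751
[360 123  14  44 321] centre 0.525867223739624 -0.36265110969543457 0.021388424560427666
 centroid [ 0.52456883 -0.36447443] slot ang 54.545216069036464
[ 298  144   59   59 2437] centre 0.4944564700126648 -0.3284860849380493 0.030629146844148636
 centroid [ 0.49393529 -0.32742944] slot ang -63.74570749321616
[360 158  31  32 362] centre 0.49940595030784607 -0.37900909781455994 0.018261248245835304
 centroid [ 0.50060465 -0.37677108] slot ang -118.17375815532165
block ((0.5322600603103638, -0.33122143149375916), (0.16571028530597687, 0.07769700884819031), 3.7812938690185547)
[[ 0.59450989 -0.16637943]
 [ 0.48750859 -0.17966017]
 [ 0.47810603 -0.08695107]] edge angs 7.075229818548741 95.7911328787121 centre [ 0.53630796 -0.12666525]
```

View pics/c2.png

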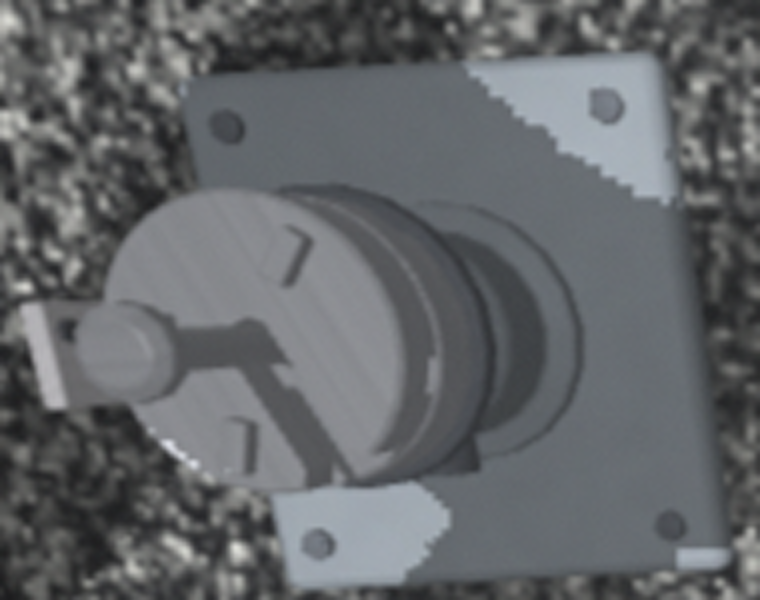

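The zoomed crop shows four base bolts at (226,126), (606,105), (670,525) and (318,544). The head top is at (118,350), the loaded disc is centred near (255,338) with its slot mouth at about (335,482), and keys are at (295,255) and (245,445).

Run:
```python
from h import *
import pickle
s,cm=pickle.load(open('w1.pkl','rb'))
f=lambda u,v,z: ray(cm,(20+u/4-.375,30+v/4-.375),z)[:2]
B=np.array([f(*p,.016) for p in ((226,126),(606,105),(670,525),(318,544))]); print(B.mean(0), [np.degrees(np.arctan2(*d[::-1])) for d in (B[0]-B[3],B[1]-B[2],B[0]-B[1],B[3]-B[2])])
print('head',f(118,350,.132),'disc',f(255,338,.096))
c=B.mean(0)
for n,p,z in(('mouth',(335,482),.096),('key1',(290,255),.1),('key2',(240,445),.1)):
    d=f(*p,z)-f(255,338,.096); print(n,np.degrees(np.arctan2(d[1],d[0]))%360,np.hypot(*d))
a=f(255,355,.096)-f(325,465,.096);print('slotline',np.degrees(np.arctan2(-a[1],-a[0]))%360)
# slot of large mass + disc at block
im=cv2.imread('pics/w1.png'); hsv=cv2.cvtColor(im,cv2.COLOR_BGR2HSV)
print('block yaw guess from masses', np.degrees(np.arctan2(-.3240+.3285,.5699-.4945)))
cv2.imwrite('pics/c3.png',cv2.resize(im[50:220,280:380],None,fx=3.4,fy=3.4,interpolation=cv2.INTER_CUBIC))
print([proj(cm,[.4945,-.3285,.038]), proj(cm,[.4945+.03*np.cos(.07),-.3285+.03*np.sin(.07),.038])])
```

```text
[ 0.53761925 -0.12630073] [np.float64(7.419661362074628), np.float64(7.34645831501312), np.float64(97.37431354777601), np.float64(97.55866012461651)]
head [ 0.53828025 -0.12730798] disc [ 0.53916678 -0.12776612]
mouth 205.91611517949613 0.031129867958810387
key1 326.74015214530124 0.02014662473047299
key2 173.35670197687816 0.021350526085887087
slotline 209.8223777132882
block yaw guess from masses 3.415458052919606
[array([[326.95795409, 173.3387423 ]]), array([[327.28055407, 143.43442167]])]
```

View pics/c3.png

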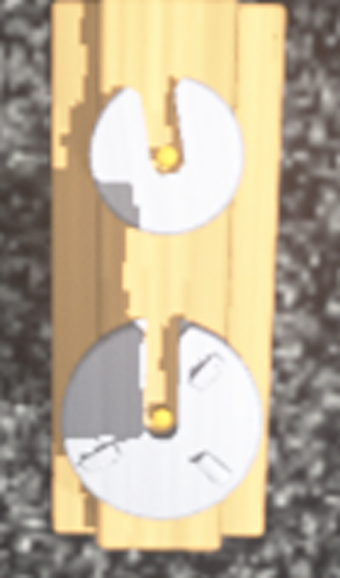

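The stand is at (0.538,-0.127) with yaw 7.4°. The target slot yaw is about 29–31°. The large mass is at (0.494,-0.328) with slot yaw about 4°. I'll descend with the fingertips level with its underside.

Call:
{"op": "arm_command", "data": {"deltas": [[[0.1,-0.4,-1.5,0,0,0],[0,0,-2.5,0,0,0],[0,0,-2.5,0,0,0],[0,0,-2.5,0,0,0],[0,0,-2.5,0,0,0],[0,0,-2.5,0,0,0],[0,0,-2,0,0,0],[0,0,-1.5,0,0,0],[0,0,-0.9,0,0,0],[0,0,-0.5,0,0,0],[0,0,-0.4,0,0,0],[0,0,0,0,0,0]]]}}

```text
t: 2.15
tool_pos: [0.4924, -0.3303, 0.0255]
orientation: [-3.139, -0.12, 0.0]
force: [0.1, -0.0, -0.3]
opening: 0.0933
gripper_force: 0.0
```

Run:
```python
from plant import monitor, eyes
from h import *
s=monitor.read_state(); cm=eyes.camera_model('wrist'); im=eyes.read_camera('wrist'); cv2.imwrite('pics/w2.png',im)
print(s['tool_pos'],s['force'],proj(cm,[s['tool_pos'],[.494,-.328,.038]]))
```

```text
[ 0.49240031 -0.33025249  0.02551334] [ 0.09071881 -0.02974741 -0.34394641] [[320.71428872 244.54928739]
 [316.08411702 251.41301987]]
```

View pics/w2.png

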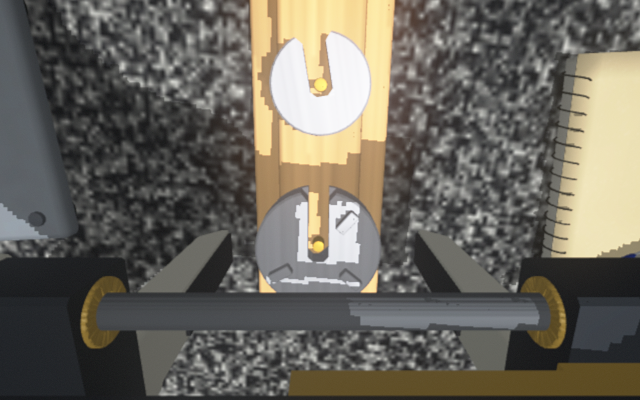

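The close view shows the disc spanning columns 257 to 380 with the peg at (318,246). The slot is in line with the tool, and the centre is about 1 mm in +y and 2.5 mm in +x from the TCP. I'll shift by that and close.

Call:
{"op": "arm_command", "data": {"deltas": [[[0.25,0.1,-0.05,0,0,0],[0,0,0,0,0,0],[0,0,0,0,0,0]]]}}

```text
t: 2.45
tool_pos: [0.4957, -0.3295, 0.0261]
orientation: [3.138, 0.121, 0.002]
force: [-0.7, 0.2, -0.5]
opening: 0.0929
gripper_force: 0.0
```

Call:
{"op": "arm_command", "data": {"deltas": [[[0,0,0,0,0,0],[0,0,0,0,0,0],[0,0,0,0,0,0],[0,0,0,0,0,0],[0,0,0,0,0,0],[0,0,0,0,0,0],[0,0,0,0,0,0],[0,0,0,0,0,0],[0,0,0,0,0,0]]], "gripper": -1, "squeeze": 20}}

```text
t: 3.2
tool_pos: [0.4949, -0.3291, 0.0251]
orientation: [-3.139, -0.12, 0.0]
force: [-0.2, 1.2, 0.2]
opening: 0.0592
gripper_force: 20.0
```

Call:
{"op": "arm_command", "data": {"deltas": [[[0,0,0.3,0,0,0],[0,0,0.6,0,0,0],[0,0,1,0,0,0],[0,0,1.5,0,0,0],[0,0,2,0,0,0],[0,0,2,0,0,0],[0,0,1.5,0,0,0],[0,0,0.6,0,0,0],[0,0,0,0,0,0],[0,0,0,0,0,0]]]}}

```text
t: 4.03
tool_pos: [0.495, -0.3292, 0.1203]
orientation: [3.139, 0.12, 0.001]
force: [-1.0, 0.7, -2.6]
opening: 0.0593
gripper_force: 20.0
```

Run:
```python
from plant import monitor, eyes
from h import *
s=monitor.read_state(); cm=eyes.camera_model('wrist'); im=eyes.read_camera('wrist'); cv2.imwrite('pics/w3.png',im[150:330,180:460].repeat(2,0).repeat(2,1))
print(s['tool_pos'],s['orientation'],s['force'],s['wrist_torque'],s['opening'],proj(cm,[s['tool_pos'],s['tool_pos']+[0,0,.014]]))
```

```text
[ 0.49500776 -0.32920931  0.12027893] [3.13890167e+00 1.20336114e-01 6.13148346e-04] [-0.97115031  0.71935109 -2.64146399] [ 0.03006274  0.04689672 -0.03536746] 0.05934675333349136 [[320.70462855 244.57988114]
 [320.52227627 256.20237314]]
```

View pics/w3.png

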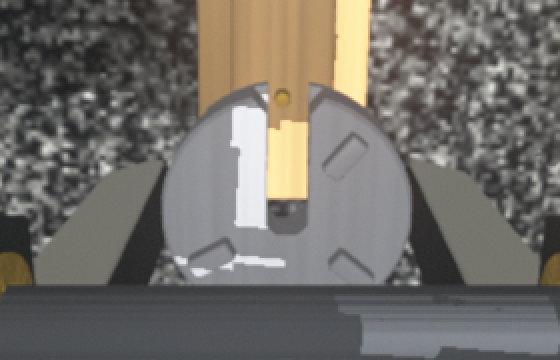

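The mass is held, with a weight of about 2.6 N. In the crop the disc's top rim is at (286,82), its sides are at columns 162 and 410, and the slot end is at (288,234). Next I'll work out the mass centre relative to the TCP.

Run:
```python
from plant import monitor, eyes
from h import *
s=monitor.read_state(); cm=eyes.camera_model('wrist'); T=s['tool_pos']; z=T[2]+.013
g=lambda u,v: ray(cm,(180+u/2-.25,150+v/2-.25),z)-T
for n,p in (('rim top',(286,82)),('left',(162,205)),('right',(410,205)),('slot end',(288,200+34)),('mouth L',(258,84)),('mouth R',(321,84)),('peg',(282,98))):
    d=g(*p); print(n,(R.from_rotvec([0,0,-np.radians(4.4)]).apply(d)*1000).round(1))
c=ray(cm,(180+141,150+49),.0315); print('peg world',c)
im=eyes.read_camera('wrist'); cv2.imwrite('w3full.png',im)
```

```text
rim top [31.8 -1.1 13. ]
left [ 1.6 28.4 13. ]
right [  1.6 -30.6  13. ]
slot end [-6.  -1.6 13. ]
mouth L [31.3  5.3 13. ]
mouth R [31.3 -9.  13. ]
peg [28.  -0.2 13. ]
peg world [ 0.49417212 -0.32838298  0.0315    ]
```

Call:
{"op": "arm_command", "data": {"deltas": [[[-0.45,0.7,0,0,0,0.3],[-0.45,1.6,0,0,0,0.3],[-0.45,2.1,0,0,0,0.3],[-0.45,2.2,0,0,0,0.3],[-0.45,2.2,0,0,0,0.3],[0,2.2,0,0,0,0.3],[0,2.2,0,0,0,0.3],[0,2.2,0,0,0,0.3],[0,2.1,-0.3,0,0,0.3],[0,1.3,-0.6,0,0,0.3],[0,0.6,-0.5,0,0,0],[0,0,-0.2,0,0,0]]]}}

```text
t: 5.13
tool_pos: [0.4714, -0.1337, 0.1024]
orientation: [-3.134, -0.205, 0.003]
force: [-0.3, -0.3, -2.2]
opening: 0.0593
gripper_force: 20.0
```

Call:
{"op": "arm_command", "data": {"deltas": [[[0,0,0,0,0,0]]]}}

```text
t: 5.22
tool_pos: [0.4716, -0.1351, 0.1028]
orientation: [-3.135, -0.203, 0.003]
force: [0.1, -0.5, -1.9]
opening: 0.0594
gripper_force: 20.0
```

Run:
```python
from plant import monitor, eyes
from h import *
import pickle
s=monitor.read_state(); cm=eyes.camera_model('wrist'); im=eyes.read_camera('wrist'); cv2.imwrite('w4full.png',im); cv2.imwrite('pics/w4.png',cv2.resize(im[60:300,200:440],None,fx=2.5,fy=2.5,interpolation=cv2.INTER_CUBIC))
pickle.dump((s,cm),open('w4.pkl','wb'))
Rm=R.from_rotvec(s['orientation']).as_matrix();print(s['t'],s['tool_pos'],np.degrees(np.arctan2(Rm[1,0],Rm[0,0])),s['force'],s['q'])
```

```text
5.2167 [ 0.47161594 -0.1351404   0.10284222] 7.426211508095224 [ 0.09357378 -0.52834486 -1.93209412] [-3.83275484e-01 -7.79191561e-02  1.91640315e+00 -4.65696648e-04
  1.30504708e+00  1.05803228e+00]
```

View pics/w4.png

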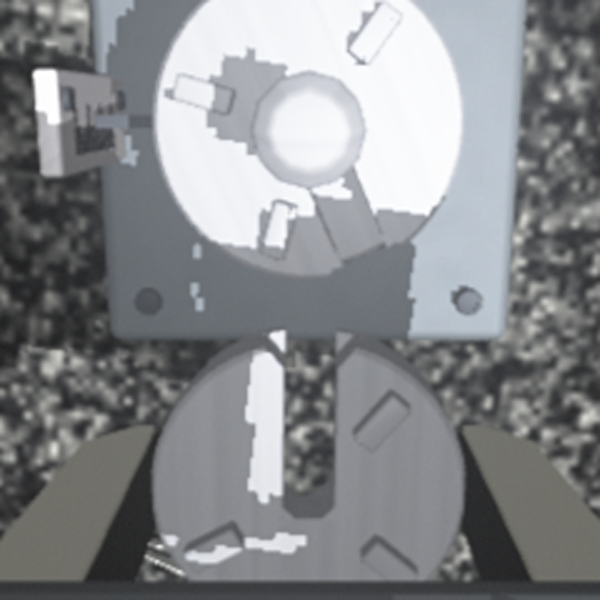

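The view shows the stem head at (309,128), the loaded disc centred on column 308 with its near rim at row 277, and the loaded slot running toward (362,255). The held disc is centred on column 308.5 with its slot centred on column 310. So the slot is in line with the stem.

Run:
```python
from h import *
import pickle
s,cm=pickle.load(open('w4.pkl','rb')); T=s['tool_pos']
W=lambda u,v,z: ray(cm,(200+u/2.5-.3,60+v/2.5-.3),z)
Rz=R.from_rotvec([0,0,-np.radians(7.43)])
g=lambda u,v,z:(Rz.apply(W(u,v,z)-T)*1000).round(1)
zt=T[2]-.001+.014
print('held rim L',g(152,470,zt),'R',g(465,470,zt),'slot L',g(285,420,zt),'R',g(336,420,zt),'mouth',g(310,333,zt),'slotend',g(310,495,zt),g(310,518,zt-.014))
print('head',g(309,128,.132),'loaded L',g(155,120,.096),'R',g(462,120,.096),'bottom',g(308,277,.096))
print('head world',W(309,128,.132),'bottom world',W(308,277,.096))
ang=lambda a,b,z:np.degrees(np.arctan2(*(W(*b,z)-W(*a,z))[:2][::-1]))%360
print('slot edges',ang((313,195),(343,268),.096),ang((352,170),(383,235),.096))
c=(W(155,120,.096)+W(462,120,.096))/2; c[0]=(W(308,277,.096)[0]+.03*np.cos(np.radians(7.4)))
for k,o in (((378,30),120),((190,95),230),((280,222),320)):
    d=W(*k,.1)-c; print('key',np.degrees(np.arctan2(d[1],d[0]))%360-o,np.hypot(*d[:2]))
```

```text
held rim L [ 3.9 28.5 13. ] R [  3.9 -30.8  13. ] slot L [13.9  3.2 13. ] R [14.  -6.3 13. ] mouth [30.7 -1.4 13. ] slotend [-1.3 -1.5 13. ] [-13.1  -1.5  -1. ]
head [67.3 -1.2 29.2] loaded L [67.9 28.4 -6.8] R [ 67.9 -30.6  -6.8] bottom [37.2 -1.  -6.8]
head world [ 0.53855238 -0.12764742  0.132     ] bottom world [ 0.50863108 -0.13136772  0.096     ]
slot edges 210.04433130348875 213.9155733206441
key 210.00246328019932 0.021079452919820364
key -146.01109706840782 0.022633332793608334
key -148.9431945998223 0.01918720472290763
```

Call:
{"op": "arm_command", "data": {"deltas": [[[0.3,0.05,0.1,0,0,0],[0.6,0.1,0,0,0,0],[0.7,0.09,0,0,0,0],[0.7,0.09,0,0,0,0],[0.6,0.08,0,0,0,0],[0.5,0.07,0,0,0,0],[0.4,0.05,0,0,0,0],[0.3,0.04,0,0,0,0],[0,0,0,0,0,0]]]}}

```text
t: 6.02
tool_pos: [0.514, -0.1293, 0.1051]
orientation: [-3.135, -0.203, -0.0]
force: [0.4, 0.7, -1.9]
opening: 0.0593
gripper_force: 20.0
```

```bash
cat > st.py <<'E'
from plant import monitor
from h import *
s=monitor.read_state(); Rm=R.from_rotvec(s['orientation']).as_matrix()
print('t',s['t'],'pos',s['tool_pos'].round(4),'yaw',np.degrees(np.arctan2(Rm[1,0],Rm[0,0])).round(2),'tilt',np.degrees(Rm[:2,2]).round(2),'F',s['force'].round(2),'M',s['wrist_torque'].round(3),'open',round(s['opening'],4))
E
python3 st.py
```

```text
t 6.0167 pos [ 0.514  -0.1293  0.1051] yaw 7.41 tilt [0. 0.] F [ 0.36  0.7  -1.94] M [ 0.017 -0.022  0.064] open 0.0593
```

Call:
{"op": "arm_command", "data": {"deltas": [[[0.3,0.04,-0.05,0,0,0],[0.4,0.05,0,0,0,0],[0.4,0.05,0,0,0,0],[0.4,0.05,0,0,0,0],[0.4,0.05,0,0,0,0],[0.3,0.04,0,0,0,0],[0.2,0.03,0,0,0,0],[0,0,0,0,0,0],[0,0,0,0,0,0]]]}}

```text
t: 6.77
tool_pos: [0.5375, -0.1263, 0.1046]
orientation: [-3.135, -0.203, 0.0]
force: [0.7, 0.2, -1.6]
opening: 0.0595
gripper_force: 20.0
```

```bash
python3 st.py
```

```text
t 6.7667 pos [ 0.5375 -0.1263  0.1046] yaw 7.4 tilt [-0.01  0.  ] F [ 0.7   0.16 -1.6 ] M [ 0.044  0.023 -0.006] open 0.0595
```

Call:
{"op": "arm_command", "data": {"deltas": [[[0,0,-0.1,0,0,0],[0,0,-0.1,0,0,0],[0,0,-0.1,0,0,0],[0,0,-0.1,0,0,0],[0,0,-0.1,0,0,0],[0,0,-0.1,0,0,0],[0,0,-0.1,0,0,0],[0,0,-0.1,0,0,0],[0,0,0,0,0,0],[0,0,0,0,0,0]]]}}

```text
t: 7.6
tool_pos: [0.5375, -0.1264, 0.0968]
orientation: [3.135, 0.203, 0.0]
force: [-1.1, -0.1, 1.7]
opening: 0.0595
gripper_force: 20.0
```

```bash
python3 st.py
```

```text
t 7.6 pos [ 0.5375 -0.1264  0.0968] yaw 7.39 tilt [ 0.01 -0.  ] F [-1.14 -0.13  1.75] M [0.125 0.353 0.017] open 0.0595
```

Call:
{"op": "arm_command", "data": {"deltas": [[[0,0,-0.1,0,0,0],[0,0,-0.05,0,0,1],[0,0,0,0,0,2],[0,0,0,0,0,2],[0,0,0,0,0,2],[0,0,0,0,0,2],[0,0,0,0,0,2],[0,0,0,0,0,2],[0,0,0,0,0,1],[0,0,0,0,0,0],[0,0,0,0,0,0]]]}}

```text
t: 8.52
tool_pos: [0.5381, -0.1265, 0.0956]
orientation: [3.086, 0.582, 0.002]
force: [2.1, -0.1, 3.4]
opening: 0.0592
gripper_force: 20.0
```

```bash
python3 st.py
```

```text
t 8.5167 pos [ 0.5381 -0.1265  0.0956] yaw 21.36 tilt [ 0.09 -0.02] F [ 2.08 -0.11  3.36] M [-0.013 -0.349 -0.029] open 0.0592
```

Call:
{"op": "arm_command", "data": {"deltas": [[[0,0,0,0,0,1],[0,0,0,0,0,1],[0,0,0,0,0,1],[0,0,0,0,0,0],[0,0,0,0,0,0]]]}}

```text
t: 8.93
tool_pos: [0.5375, -0.1264, 0.0952]
orientation: [3.071, 0.664, 0.0]
force: [0.9, -0.7, 3.4]
opening: 0.0593
gripper_force: 20.0
```

Call:
{"op": "arm_command", "data": {"deltas": [[[0,0,0,0,0,1],[0,0,0,0,0,0.5],[0,0,0,0,0,0],[0,0,0,0,0,0]]]}}

```text
t: 9.27
tool_pos: [0.5373, -0.1264, 0.0951]
orientation: [-3.062, -0.704, 0.0]
force: [0.6, -1.2, 3.2]
opening: 0.0589
gripper_force: 20.0
```

Yaw is now about 25.9° and it has not dropped yet. I'll take 1° steps.

Call:
{"op": "arm_command", "data": {"deltas": [[[0,0,0,0,0,1],[0,0,0,0,0,0],[0,0,0,0,0,0],[0,0,0,0,0,0]]]}}

```text
t: 9.6
tool_pos: [0.5373, -0.1263, 0.095]
orientation: [-3.055, -0.73, 0.001]
force: [-0.2, -0.5, 3.6]
opening: 0.0594
gripper_force: 20.0
```

```bash
python3 st.py
```

```text
t 9.6 pos [ 0.5373 -0.1263  0.095 ] yaw 26.89 tilt [-0.02  0.01] F [-0.18 -0.5   3.62] M [-0.209  0.035 -0.026] open 0.0594
```

Call:
{"op": "arm_command", "data": {"deltas": [[[0,0,0,0,0,1],[0,0,0,0,0,0],[0,0,0,0,0,0],[0,0,0,0,0,0]]]}}

```text
t: 9.93
tool_pos: [0.5373, -0.1264, 0.095]
orientation: [-3.049, -0.757, 0.001]
force: [-0.7, -0.6, 3.1]
opening: 0.0594
gripper_force: 20.0
```

```bash
python3 st.py
```

```text
t 9.9333 pos [ 0.5373 -0.1264  0.095 ] yaw 27.89 tilt [-0.02 -0.  ] F [-0.7  -0.64  3.11] M [-0.353  0.093 -0.007] open 0.0594
```

Call:
{"op": "arm_command", "data": {"deltas": [[[0,0,0,0,0,1],[0,0,0,0,0,0],[0,0,0,0,0,0],[0,0,0,0,0,0]]]}}

```text
t: 10.27
tool_pos: [0.5373, -0.1261, 0.0948]
orientation: [-3.042, -0.784, 0.0]
force: [0.4, -0.5, -0.1]
opening: 0.0592
gripper_force: 20.0
```

```bash
python3 st.py
```

```text
t 10.2667 pos [ 0.5373 -0.1261  0.0948] yaw 28.9 tilt [-0.02  0.03] F [ 0.43 -0.46 -0.14] M [-0.006 -0.078  0.087] open 0.0592
```

The upward force fell by about 3.5 N, so it has dropped. I'm stopping the turn. I'll let it settle and reread the force before releasing.

Call:
{"op": "arm_command", "data": {"deltas": [[[0,0,0,0,0,0],[0,0,0,0,0,0],[0,0,0,0,0,0],[0,0,0,0,0,0]]]}}

```text
t: 10.6
tool_pos: [0.5373, -0.1261, 0.0949]
orientation: [-3.042, -0.784, 0.001]
force: [0.0, 1.0, 0.9]
opening: 0.0594
gripper_force: 20.0
```

Run:
```python
from plant import monitor, eyes
from h import *
for i in range(4):
    s=monitor.read_state(); print(s['force'].round(2),s['wrist_torque'].round(3),s['tool_pos'].round(4)); im=eyes.read_camera('wrist')
cv2.imwrite('w5full.png',im)
```

```text
[0.01 1.05 0.92] [0.237 0.104 0.1  ] [ 0.5373 -0.1261  0.0949]
[-0.69  1.81  0.14] [0.207 0.11  0.065] [ 0.5373 -0.1261  0.095 ]
[-1.07  1.24 -0.96] [0.301 0.103 0.04 ] [ 0.5373 -0.1261  0.095 ]
[0.43 0.48 0.2 ] [0.318 0.122 0.087] [ 0.5373 -0.1261  0.095 ]
```

Call:
{"op": "arm_command", "data": {"deltas": [[[0,0,0,0,0,0],[0,0,0,0,0,0],[0,0,0,0,0,0],[0,0,0,0,0,0],[0,0,0,0,0,0],[0,0,0,0,0,0],[0,0,0,0,0,0],[0,0,0,0,0,0]]], "gripper": 1}}

```text
t: 11.47
tool_pos: [0.5375, -0.1264, 0.0951]
orientation: [3.042, 0.784, 0.0]
force: [-0.4, 0.3, -0.4]
opening: 0.0926
gripper_force: 0.0
```

```bash
python3 st.py
```

```text
t 11.4667 pos [ 0.5375 -0.1264  0.0951] yaw 28.89 tilt [ 0. -0.] F [-0.39  0.28 -0.38] M [ 0.03   0.044 -0.016] open 0.0926
```

Call:
{"op": "arm_command", "data": {"deltas": [[[0,0,0.5,0,0,0],[0,0,1.0,0,0,0],[0,0,1.5,0,0,0],[0,0,2,0,0,0],[0,0,2,0,0,0],[0,0,2,0,0,0],[-0.5,0,1.5,0,0,0],[-1.5,0,0,0,0,0],[-2,0,0,0,0,0],[-1.5,0,0,0,0,0],[-0.5,0,0,0,0,0],[0,0,0,0,0,0]]]}}

```text
t: 12.47
tool_pos: [0.4772, -0.1265, 0.2012]
orientation: [3.042, 0.783, 0.002]
force: [-0.1, 0.4, -0.0]
opening: 0.0929
gripper_force: 0.0
```

Run:
```python
from plant import monitor, eyes
from h import *
import pickle
s=monitor.read_state(); cm=eyes.camera_model('wrist'); im=eyes.read_camera('wrist'); pickle.dump((s,cm),open('w6.pkl','wb'))
uv=proj(cm,[[.538,-.127,.11]])[0].astype(int); print(uv, s['tool_pos'],s['force'])
sc=eyes.read_camera('scene'); tp=eyes.read_camera('top')
cv2.imwrite('w6full.png',im); cv2.imwrite('scene6.png',sc)
x0=max(uv[0]-75,0);y0=max(uv[1]-75,0); print(x0,y0)
a=cv2.resize(im[y0:y0+150,x0:x0+150],(400,400),interpolation=cv2.INTER_CUBIC)
b=cv2.resize(sc[205:285,270:350],(400,400),interpolation=cv2.INTER_CUBIC)
cv2.imwrite('pics/fin.png',np.hstack([a,b]))
```

```text
[363 126] [ 0.47720553 -0.12651926  0.20123997] [-0.09850949  0.35210387 -0.00497157]
288 51
```

View pics/fin.png

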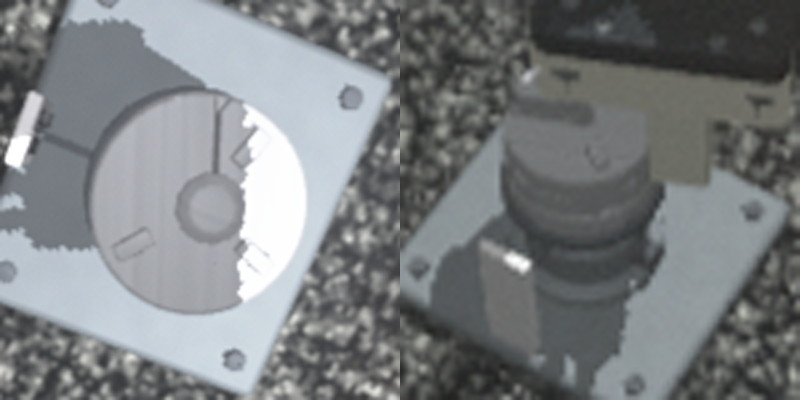

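The left view (wrist) shows the mass lying round and flat with the head at (210,207) and the slot running up to (225,100). The right view (scene) shows the stack with no visible gap, partly hidden by the gripper. I'll move the arm clear and check the seating height numerically.

Call:
{"op": "arm_command", "data": {"deltas": [[[-0.5,-0.8,0.3,0,0,0],[-1.2,-2,0.3,0,0,0],[-1.3,-2.4,0,0,0,0],[-1.3,-2.5,0,0,0,0],[-1.3,-2.5,0,0,0,0],[-1.3,-2.5,0,0,0,0],[-1.3,-2.5,0,0,0,0],[-1.3,-2.5,0,0,0,0],[-1.3,-2.5,0,0,0,0],[-1.3,-2.4,0,0,0,0],[-1,-1.6,0,0,0,0],[-0.5,-0.8,0,0,0,0]]]}}

```text
t: 13.62
tool_pos: [0.3399, -0.3787, 0.2061]
orientation: [3.043, 0.781, -0.001]
force: [0.5, 0.6, 0.4]
opening: 0.0928
gripper_force: 0.0
```

```bash
cat > fit.py <<'E'
from plant import monitor, eyes
from h import *
from scipy.ndimage import map_coordinates as mc
import pickle
def run(im,cm,name,r,zs,xy0=(.538,-.127)):
    g=cv2.GaussianBlur(cv2.cvtColor(im,cv2.COLOR_BGR2GRAY).astype(np.float32),(0,0),.7)
    th=np.radians(np.arange(0,360,3)); best=[]
    for z in zs:
        sc=[]
        for dx in np.arange(-5,5.1,.5)/1e3:
            for dy in np.arange(-5,5.1,.5)/1e3:
                f=lambda rr:(lambda u:mc(g,[u[:,1],u[:,0]],order=1))(proj(cm,np.c_[xy0[0]+dx+rr*np.cos(th),xy0[1]+dy+rr*np.sin(th),np.full(len(th),z)]))
                sc.append((np.mean(np.minimum(np.abs(f(r+.001)-f(r-.001)),40)),dx*1e3,dy*1e3))
        best.append((round(z*1e3,1),)+tuple(np.round(max(sc),1)))
    best.sort(key=lambda b:-b[1]); print(name,best[:6])
zs=np.arange(.086,.122,.002)
i0=cv2.imread('pics/scene0.png'); s0=eyes.camera_model('scene')
run(i0,s0,'scene before disc (exp 96)',.03,zs)
i1=eyes.read_camera('scene'); run(i1,s0,'scene after disc (home 107, keys 111)',.03,zs)
s,cm=pickle.load(open('w4.pkl','rb')); run(cv2.imread('w4full.png'),cm,'wrist before',.03,zs)
s,cm=pickle.load(open('w6.pkl','rb')); run(cv2.imread('w6full.png'),cm,'wrist after',.03,zs)
g=lambda i:cv2.resize(cv2.cvtColor(i,cv2.COLOR_BGR2GRAY),None,fx=1,fy=1)
for n,z in(('head',.132),):
    p=proj(s0,[.538,-.127,z])[0]; print(n,p,proj(s0,[.538,-.127,z-.0027])[0]-p,proj(s0,[.538,-.127,z-.0067])[0]-p)
cv2.imwrite('scene7.png',i1)
E
python3 fit.py
```

```text
scene before disc (exp 96) [(np.float64(92.0), np.float64(32.6), np.float64(1.5), np.float64(0.5)), (np.float64(94.0), np.float64(32.6), np.float64(0.5), np.float64(1.5)), (np.float64(96.0), np.float64(32.6), np.float64(-0.5), np.float64(2.5)), (np.float64(90.0), np.float64(32.5), np.float64(2.5), np.float64(-0.5)), (np.float64(98.0), np.float64(32.5), np.float64(-1.5), np.float64(3.5)), (np.float64(100.0), np.float64(32.5), np.float64(-2.5), np.float64(4.5))]
scene after disc (home 107, keys 111) [(np.float64(94.0), np.float64(34.8), np.float64(4.0), np.float64(-3.5)), (np.float64(96.0), np.float64(34.8), np.float64(3.0), np.float64(-2.5)), (np.float64(98.0), np.float64(34.8), np.float64(2.0), np.float64(-1.5)), (np.float64(100.0), np.float64(34.8), np.float64(1.5), np.float64(-1.0)), (np.float64(92.0), np.float64(34.7), np.float64(5.0), np.float64(-4.5)), (np.float64(102.0), np.float64(34.7), np.float64(0.5), np.float64(0.5))]
wrist before [(np.float64(90.0), np.float64(36.1), np.float64(0.0), np.float64(-0.5)), (np.float64(92.0), np.float64(36.1), np.float64(0.0), np.float64(-0.5)), (np.float64(94.0), np.float64(36.1), np.float64(0.5), np.float64(-0.5)), (np.float64(96.0), np.float64(34.9), np.float64(0.0), np.float64(-0.5)), (np.float64(88.0), np.float64(34.0), np.float64(0.0), np.float64(-0.5)), (np.float64(98.0), np.float64(31.7), np.float64(0.0), np.float64(-0.5))]
wrist after [(np.float64(106.0), np.float64(35.8), np.float64(-1.5), np.float64(0.0)), (np.float64(108.0), np.float64(35.4), np.float64(-1.5), np.float64(0.0)), (np.float64(104.0), np.float64(35.2), np.float64(-2.0), np.float64(-0.5)), (np.float64(102.0), np.float64(34.2), np.float64(-2.0), np.float64(-1.0)), (np.float64(110.0), np.float64(34.0), np.float64(-1.5), np.float64(0.5)), (np.float64(100.0), np.float64(31.6), np.float64(-2.0), np.float64(-1.5))]
head [305.51315374 218.66181486] [0.05661377 0.84705297] [0.13994349 2.09382901]
```

The scene and wrist fits both put the top of the mass at about 105–106 mm. Home should give about 107 mm and lying on the keys about 111 mm, so it is fully home. The small mass, timer and forceps were not touched.

```bash
python3 -c "
from plant import ticket
print(ticket.close_job())"
```

```text
the job is handed in; nothing more can be done
None
```

The large mass is on the stem and home over the keys (top measured at 105–106 mm, about 107 expected), its slot facing away from the one below; I let go, backed the arm clear and handed the job in at about 14 s.

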